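# Pop the touch-latch lid of the bar caddy

## Task

The cocoa shaker is standing on one of the bar caddy's two touch-latch lids: without lifting or tipping it, push it sideways with the fingertips onto the fixed steel deck in the middle, so that it stands clear of both lids. Then press that lid down near its front edge until the catch lets go, and take the hand away so that the spring raises the lid ajar. Leave the lid under the white cup shut and everything else where it stands.

Things in the scene. Friction and masses are not known exactly. Their poses are not given: they have to be found in the camera images.
- unit: The bar caddy, a low dark-wood cabinet fixed on the counter, 240 mm deep (x) by 478 mm wide (y) by 90 mm high; origin at the centre of its underside, x from its front (robot side) to its back, y towards the left lid, z up. Its top: the steel middle deck, a wooden lid either side of it, and a wooden rim 17 mm wide round the outside.
- deck (a point): Centre of the top of the fixed steel middle deck, 170 mm wide (y) by 206 mm deep (x), 90 mm above the caddy's underside; axes as the caddy's.
- lid_left (a joint): Angle (rad) of the wooden lid on the caddy's +y side, hinged along its back edge: 0 shut and latched. Pressed near the front edge with some 4 N it gives about 3 mm there as the hidden catch slides aside (solid stop at -0.03, 5 mm); let go, the spring lifts it, following the hand, to about 0.4: ajar, front edge some 80 mm up. No handle.
- lid_right (a joint): The same for the lid on the -y side; same size, spring and catch.
- lid_left_press (a point): Point on the top face of the left lid where to press: mid-width, 25 mm behind its front edge; it moves with the lid. The lid is 130 mm wide (y), 200 mm deep (x); its middle lies 153 mm in y from the caddy's centre, its shut top 91 mm above the caddy's underside.
- lid_right_press (a point): The same point on the right lid.
- shaker: Loose steel cocoa shaker with a black domed cap, a plain round cylinder 68 mm in diameter and 80 mm high, about 0.25 kg, standing near the middle of one of the lids; origin at the centre of its underside, z up.
- cup: White ceramic cup without handle, 80 mm across the mouth, 70 mm high, standing on the other lid, which must stay shut; origin at the centre of its underside.
- spoon: Steel scoop spoon with a wooden handle, 130 mm long, lying along y on the back part of the steel deck, about 85 mm behind the caddy's centre; bystander.
- jug: Steel milk jug with a handle, 84 mm in diameter, 110 mm high, on the counter left of the caddy; bystander.
- tamper: Steel tamper with dark handle, 58 mm in diameter, 92 mm high, on the counter to the right; bystander.
- portafilter: Portafilter: steel basket 68 mm in diameter, 40 mm high, with a black handle pointing to its -x, 190 mm to the end; origin under the basket; on the counter to the right; bystander.
- saucers: Pile of four white saucers 130 mm in diameter, 50 mm high, on the counter to the right; bystander.
Not all that is in view belongs to the job. Leave any green, red or yellow look-alike of the shaker alone.

How it is judged:
By the outcome, as a careful person would: the job done as asked, in the order asked, and still so for the second after the job is handed in, with the robot touching nothing.
It also fails if it takes over 46 s, if anything falls off the work surface, if the arm or the gripper's body presses on something with over 40 N, if the wrist force passes 120 N, or if a joint passes its speed limit or range.

## Robot

A 7-joint arm with a two-finger parallel gripper is mounted at the origin on the work surface. World frame = base frame: x ahead of the robot, y to its left, z up, the work surface at z = 0. Lengths are in mm, angles in rad, forces in N, time in s.
With the tool pointing down it reaches from about 400 to 875 mm from the base axis. Payload 4.4 kg.
Tool frame: the origin (TCP) lies at the very end of the fingers, on their centre line; the grasp point (between the pads) lies 19 mm behind it; z points along the fingers, y is the line along which they close (so a half turn about z gives the same grasp; the last joint's range is limited). The gripper opens to 85 mm and grips with 20 to 120 N. Pads are 22 mm wide; open, the fingers measure 114 mm over their backs; the gripper's body (76 mm by 85 mm) begins 54 mm behind the grasp point. The pads swing forward as they close: fully open they stand 13 mm farther back than shut.
Start: joints at [-1.197, 0.628, 0.038, 1.517, -0.027, 0.996, -0.02], TCP at [276.722, 588.169, 231.313] pointing down, gripper open.
Joint ranges: [-3.06, 3.06], [-0.37, 2.12], [-1.25, 1.32], [0.18, 2.47], [-1.1, 4.24], [0.23, 1.98], [-2.94, 2.94]. Speed limits (rad/s): [2.57, 2.57, 3.14, 3.14, 3.14, 3.14, 3.14].

## Interface

Orientations are given as [roll, pitch, yaw] about the fixed x, y, z axes, in that order (R = Rz(yaw) Ry(pitch) Rx(roll)).
In Python, from cell import read_state, get_image, camera_info, finish_job gives the robot as it stands.
- The arm moves only by the tool play_rows, never from a script. Its argument "deltas" is one flat list of numbers, 7 for each row, row after row: the shift along the tool's x, y, z in mm, then the turn, a rotation vector about the tool's x, y, z in rad, then the opening, from 0 (shut) to 1 (fully open). In form: [dx, dy, dz, ax, ay, az, grip, dx, dy, dz, ax, ay, az, grip, ...]. A call has 1 to 10 rows; each row is the pose to reach, as a shift and turn from the pose commanded when the call began, along the tool's axes at that moment; what a row does not reach only later rows make up. A row lasts 1/8 s, in which the tool goes at most 62.5 mm and 10.7 degrees, less where a joint would pass 70% of its speed; a pose out of reach is approached as far as the arm can. A call with a gripper value outside its range is refused whole. The fingers move at their own pace and stop on an object; the grip force is fixed at half the most. Time passes only in rows, so rows that repeat a pose let the fingers close. It gives the time, the measured TCP pose, the force, the opening and the grip force at its end, in the units of the state.
- read_state(): the state, without advancing time (a new reading comes with each control period).
- get_image(name): name is "side" or "top" or "wrist"; returns the picture (384x512x3 uint8, red, green, blue); there is no depth.
- camera_info(name): a dict with "fx", "fy", "cx", "cy" (pixels), "distortion" ([k1, k2, p1, p2, k3] as OpenCV has them; the pictures are not rectified), "T" (4x4, takes a point from camera to world coordinates). Camera axes: x right, y down, z forward; pixel columns grow to the right and rows downward; lengths in mm; the calibration is good to about 2 mm. A picture is of the moment at which its call begins: read the wrist's pose just before it. camera_info takes no time and is no camera call; for the wrist camera it gives the pose at the moment of the call.
- finish_job(): hands the job in; it is judged then, once.
The state is a dict: "clock": time; "qpos": joint angles; "qd": joint speeds; "tau": joint torques, N m; "eef_pos": TCP position; "tool_rot": TCP orientation; "force": force on the tool from outside, world axes, zero at the start; "torque": the same for the moment, N m; "width": finger opening in mm; "gripper_force": force on a finger pad.
Only numpy, scipy, OpenCV 4.12 (cv2) and the standard library are available. Lean on these libraries where they do the work, as an engineer would, in place of code of your own. Each camera call takes 0.05 s, during which the arm holds its last target. There are 200 camera calls.

## Working session

There is one attempt and no reset: what is moved stays moved. The work goes in short steps, Python scripts to look and compute and a tool call to move; the robot and the scene stay as the last step left them, time stands still between calls to the robot, and variables do not carry over. Pictures are saved under pics/ and viewed, at most 10 in all, crops included, and the job is handed in when it is done.

Besides the shell and the picture viewer there is one more tool, called after ">>>" in YAML: its name, and indented under it one key for each argument. play_rows: Moves the arm, as the interface text tells. Its arguments: {"type":"object","properties":{"deltas":{"type":"array"}},"required":["deltas"]}

```bash
mkdir -p pics; cat > h.py <<'E'
import numpy as np, cv2
from cell import *
def ray(name,px):
    c=camera_info(name);K=np.array([[c['fx'],0,c['cx']],[0,c['fy'],c['cy']],[0,0,1.]])
    n=cv2.undistortPoints(np.array(px,float).reshape(-1,1,2),K,np.array(c['distortion'],float)).reshape(-1,2)
    T=np.array(c['T']);d=np.c_[n,np.ones(len(n))]@T[:3,:3].T
    return T[:3,3],d
def onz(name,px,z):
    o,d=ray(name,px);return o+d*((z-o[2])/d[:,2:])
E
python3 - <<'E'
from h import *
for n in('top','side'):
    im=get_image(n);cv2.imwrite(f'pics/{n}0.png',im[:,:,::-1]);c=camera_info(n);print(n,c['fx'],np.round(c['T'],2).tolist())
s=read_state();print(s['clock'],s['eef_pos'],s['tool_rot'],s['force'],s['width'])
E
```

```text
top 398.4672238550178 [[-0.03, -0.98, 0.21, 245.1], [-1.0, 0.03, -0.0, -8.94], [-0.01, -0.21, -0.98, 1387.07], [0.0, 0.0, 0.0, 1.0]]
side 451.28097225190095 [[0.77, -0.46, 0.44, -255.4], [-0.63, -0.54, 0.56, -1024.27], [-0.02, -0.71, -0.71, 1335.81], [0.0, 0.0, 0.0, 1.0]]
0.1 [276.47399564 587.67814076 230.50371441] [-3.13995507e+00  1.84597271e-05  2.70184090e+00] [0.05614825 0.06288515 0.44983621] 85.16641172954492
```

View pics/top0.png

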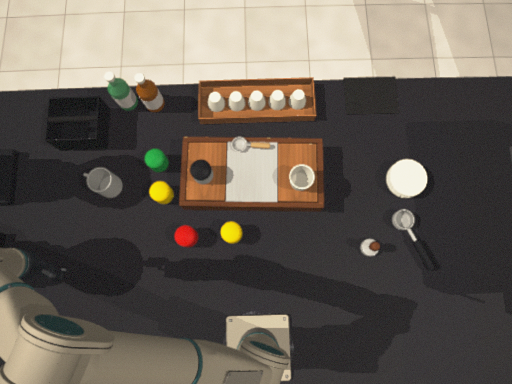

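View pics/side0.png

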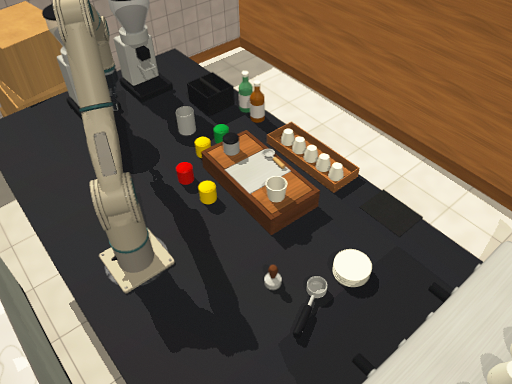

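The top view shows the shaker at (202,171) on the left (+y) lid, the deck near (252,172), the cup at (301,177) on the right lid and the spoon at (250,143). Coloured decoys stand on the counter to the left and in front. Next I'll measure the edges.

```bash
python3 - <<'E'
from h import *
im=get_image('top')[:,:,::-1]
c=im[125:225,130:335];cv2.imwrite('pics/crop.png',cv2.resize(c,None,fx=3.9,fy=3.9,interpolation=cv2.INTER_CUBIC))
im=get_image('side')[:,:,::-1]
c=im[115:235,170:330];cv2.imwrite('pics/crops.png',cv2.resize(c,None,fx=5,fy=5,interpolation=cv2.INTER_CUBIC))
E
```

```text
(no output)
```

View pics/crop.png

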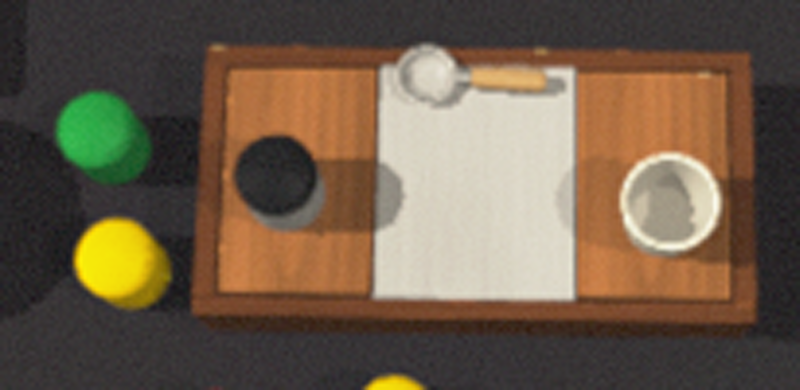

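View pics/crops.png

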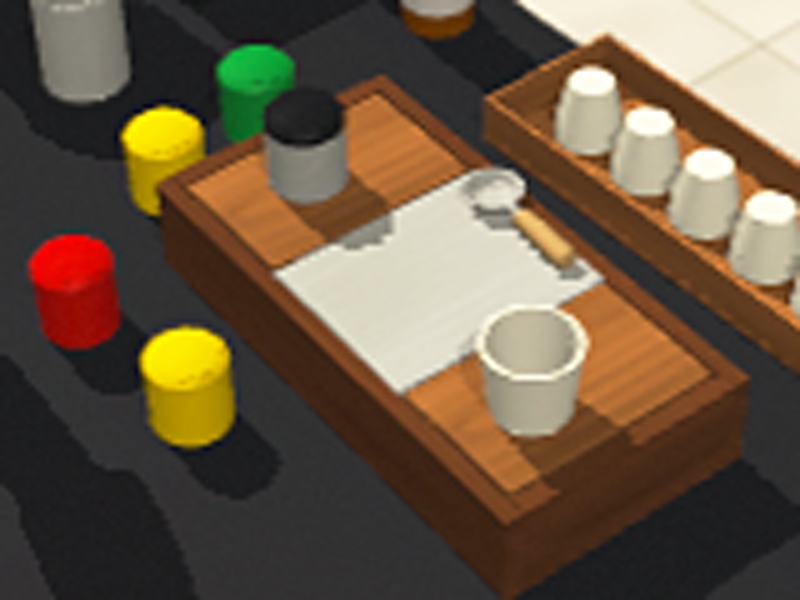

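The crops show the deck corners at about (379,65), (577,69), (576,299) and (373,298), the caddy rim corners, and the shaker cap at (276,174). Turning these into world positions now.

```bash
python3 - <<'E'
from h import *
def T(p):return (np.array(p,float)+.5)/3.9-.5+[130,125]
def S(p):return (np.array(p,float)+.5)/5-.5+[170,115]
R=lambda a:np.round(a,1).tolist()
rim=onz('top',T([(207,47),(750,55),(757,322),(193,315)]),90)
dk=onz('top',T([(379,65),(577,69),(576,299),(373,298)]),90)
print('rim',R(rim),R(rim.mean(0)));print('deck',R(dk),R(dk.mean(0)))
v=rim[0]-rim[1]+rim[3]-rim[2];print('yaw',np.arctan2(-v[0],v[1]))
v=dk[0]-dk[1]+dk[3]-dk[2];print('yawd',np.arctan2(-v[0],v[1]))
rs=onz('side',S([(382,75),(747,380),(510,522),(160,187)]),90);print('rimS',R(rs),R(rs.mean(0)))
ds=onz('side',S([(605,277),(402,391),(275,271)]),90);print('deckS',R(ds))
for z in(160,171):print('cap top',z,R(onz('top',T([(276,174)]),z)), 'side',R(onz('side',S([(304,113)]),z)))
print('bottom front side',R(onz('side',S([(308,201)]),91)),'top',R(onz('top',T([(285,230)]),91)))
print('cup',R(onz('top',T([(671,201)]),161)))
print('spoon',R(onz('top',T([(430,75),(563,85),(432,105)]),95)))
print('decoys y g',R(onz('top',T([(115,247),(98,125)]),75)),'decoy edges', R(onz('top',T([(170,285),(150,150)]),20)))
E
```

```text
rim [[705.5, 236.6, 90.0], [683.3, -240.0, 90.0], [446.7, -230.7, 90.0], [466.9, 246.0, 90.0]] [575.6, 3.0, 90.0]
deck [[684.0, 85.3, 90.0], [674.9, -87.8, 90.0], [471.0, -78.7, 90.0], [477.0, 93.2, 90.0]] [576.7, 3.0, 90.0]
yaw -0.04439833686553958
yawd -0.04350904545353543
rimS [[702.6, 233.5, 90.0], [680.6, -241.6, 90.0], [448.9, -231.5, 90.0], [466.3, 237.6, 90.0]] [574.6, -0.5, 90.0]
deckS [[675.8, -86.5, 90.0], [471.9, -79.2, 90.0], [478.2, 91.5, 90.0]]
cap top 160 [[569.6, 165.6, 160.0]] side [[568.8, 165.5, 160.0]]
cap top 171 [[566.7, 164.1, 171.0]] side [[561.1, 154.4, 171.0]]
bottom front side [[549.6, 141.0, 91.0]] top [[538.1, 167.7, 91.0]]
cup [[536.9, -155.2, 161.0]]
spoon [[671.7, 40.6, 95.0], [659.1, -74.8, 95.0], [644.4, 39.5, 95.0]]
decoys y g [[531.1, 317.5, 75.0], [641.6, 335.2, 75.0]] decoy edges [[506.7, 280.8, 20.0], [632.9, 301.1, 20.0]]
```

```bash
cat >> h.py <<'E'
from scipy.spatial.transform import Rotation as Ro
def U(x,y,yaw=-0.044,c=(575.5,2)):
    return np.array(c)+[np.cos(yaw)*x-np.sin(yaw)*y,np.sin(yaw)*x+np.cos(yaw)*y]
def toU(p,yaw=-0.044,c=(575.5,2)):
    d=np.array(p)[:2]-c;return np.round([np.cos(yaw)*d[0]+np.sin(yaw)*d[1],-np.sin(yaw)*d[0]+np.cos(yaw)*d[1]],1)
def delta(p,yaw=None):
    s=read_state();R=Ro.from_euler('xyz',s['tool_rot'])
    d=R.inv().apply(np.array(p)-s['eef_pos'])
    r=(R.inv()*Ro.from_euler('xyz',[np.pi,0,yaw])).as_rotvec() if yaw is not None else 0
    print('d',np.round(d,1),'r',np.round(r,3))
E
python3 - <<'E'
from h import *
print(toU((570,166)))
p=U(-12.5,163+58);print(p);delta([*p,231],1.527)
E
```

```text
[-12.7 163.6]
[572.73296074 223.33592906]
d [-423.2 -203.7   -0. ] r [-1.000e-03  1.000e-03  1.175e+00]
```

>>> play_rows:
  deltas: [-42,-20,0,0,0,0.117,0.47,-84,-41,0,0,0,0.235,0.47,-127,-61,0,0,0,0.352,0.47,-169,-81,0,0,0,0.47,0.47,-212,-102,0,0,0,0.587,0.47,-254,-122,0,0,0,0.705,0.47,-296,-143,0,0,0,0.822,0.47,-338,-163,0,0,0,0.94,0.47,-381,-183,0,0,0,1.057,0.47,-423,-204,0,0,0,1.175,0.47]

```text
clock: 1.45
eef_pos: [573.4, 222.4, 231.2]
tool_rot: [-3.141, -0.0, 1.523]
force: [0.2, 0.8, 0.4]
width: 40.4
gripper_force: 0.0
```

```bash
python3 - <<'E'
from h import *
s=read_state();print(s['clock'],s['eef_pos'],s['tool_rot'],s['width'])
p=U(-12.5,163+58);delta([*p,115],1.527)
im=get_image('wrist');cv2.imwrite('pics/w1.png',im[:,:,::-1])
E
```

```text
1.45 [573.39007253 222.39906318 231.21281827] [-3.14149404e+00 -1.95505314e-04  1.52317135e+00] 40.35487356832698
d [  0.9  -0.7 116.2] r [-0.    -0.    -0.004]
```

View pics/w1.png

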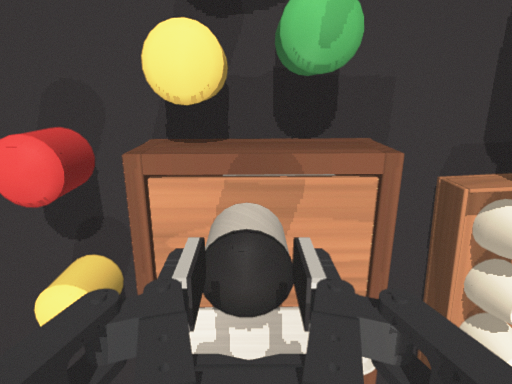

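The wrist view shows the shaker cap at (249,272), centred between the fingers. Its base edge is at about (247,205). I'll check the clearance.

```bash
python3 - <<'E'
from h import *
for p,z in(((249,272),165),((247,205),91),((208,245),100),((288,245),100),((300,176),91),((150,180),91),((377,180),91)):
    q=onz('wrist',[p],z)[0];print(p,np.round(q,1),toU(q))
E
```

```text
(249, 272) [577.5 163.5 165. ] [ -5.1 161.4]
(247, 205) [577.6 186.6  91. ] [ -6.  184.5]
(208, 245) [540.9 154.3 100. ] [-41.3 150.6]
(288, 245) [612.  149.8 100. ] [ 29.9 149.3]
(300, 176) [624.9 210.3  91. ] [ 40.2 210.3]
(150, 180) [495.5 214.7  91. ] [-89.3 208.9]
(377, 180) [691.4 202.6  91. ] [106.9 205.5]
```

>>> play_rows:
  deltas: [3,0,30,0,0,0,0.47,3,1,60,0,0,0,0.47,3,1,90,0,0,0,0.47,3,1,116,0,0,0,0.47,3,1,116,0,0,0,0.47]

```text
clock: 2.12
eef_pos: [571.9, 226.1, 113.3]
tool_rot: [-3.137, 0.002, 1.527]
force: [-0.7, 0.3, 0.2]
width: 39.9
gripper_force: 0.0
```

```bash
python3 - <<'E'
from h import *
s=read_state();print(s['clock'],s['eef_pos'],toU(s['eef_pos']),s['force'],s['width'])
ims=[get_image(n)[:,:,::-1] for n in('wrist','side')]
a=cv2.resize(ims[1][100:200,170:303],(400,300),interpolation=cv2.INTER_CUBIC);b=cv2.resize(ims[0],(400,300))
cv2.imwrite('pics/w2.png',np.hstack([b,a]))
E
```

```text
2.125 [571.90988048 226.12200672 113.28564609] [-13.4 223.7] [-0.67162065  0.3146454   0.1901378 ] 39.89184867562021
```

View pics/w2.png

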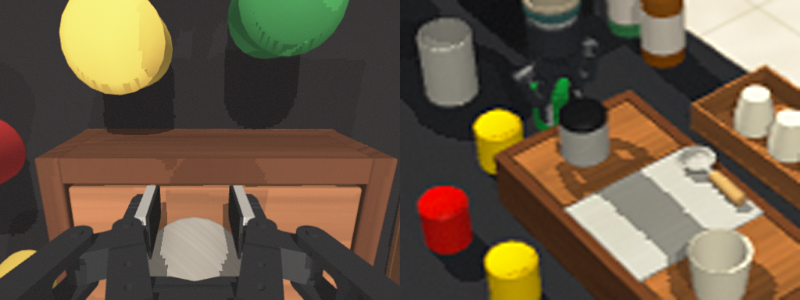

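The wrist view shows the shaker centred between the open fingertips, and it hasn't moved. Pushing now along -y.

>>> play_rows:
  deltas: [-6,0,0,0,0,0,0.47,-12,0,0,0,0,0,0.47,-18,0,0,0,0,0,0.47,-24,0,0,0,0,0,0.47,-32,0,0,0,0,0,0.47,-41,0,0,0,0,0,0.47,-50,0,0,0,0,0,0.47,-59,0,0,0,0,0,0.47,-68,0,0,0,0,0,0.47,-77,0,0,0,0,0,0.47]

```text
clock: 3.48
eef_pos: [570.5, 149.1, 115.5]
tool_rot: [3.141, -0.0, 1.527]
force: [-0.0, 3.1, 3.4]
width: 39.9
gripper_force: 1.7
```

```bash
python3 - <<'E'
from h import *
s=read_state();print(s['clock'],s['eef_pos'],toU(s['eef_pos']),s['force'],s['width'])
ims=[get_image(n)[:,:,::-1] for n in('wrist','side')]
a=cv2.resize(ims[1][100:200,170:303],(400,300),interpolation=cv2.INTER_CUBIC);b=cv2.resize(ims[0],(400,300))
cv2.imwrite('pics/w3.png',np.hstack([b,a]))
E
```

```text
3.475 [570.52224275 149.1340818  115.45214244] [-11.4 146.8] [-0.02430903  3.14374519  3.38649314] 39.89403915853449
```

View pics/w3.png

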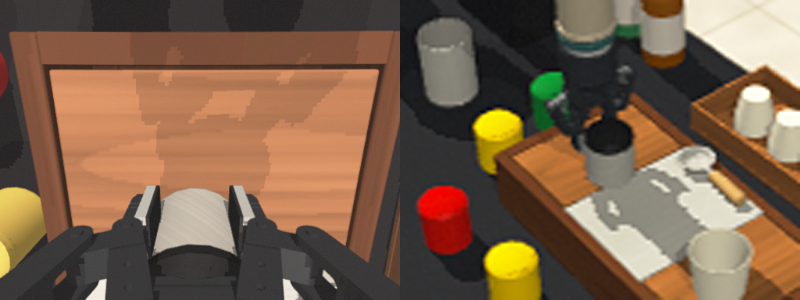

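The shaker is upright and cradled by the fingertips, now crossing towards the deck. Pushing on.

>>> play_rows:
  deltas: [-9,0,0,0,0,0,0.47,-18,0,0,0,0,0,0.47,-27,0,0,0,0,0,0.47,-36,0,0,0,0,0,0.47,-45,0,0,0,0,0,0.47,-54,0,0,0,0,0,0.47,-63,0,0,0,0,0,0.47,-71,0,0,0,0,0,0.47,-77,0,0,0,0,0,0.47,-82,0,0,0,0,0,0.47]

```text
clock: 4.82
eef_pos: [566.7, 67.2, 115.2]
tool_rot: [-3.141, 0.0, 1.527]
force: [-0.5, 1.7, -0.8]
width: 40.1
gripper_force: 1.2
```

>>> play_rows:
  deltas: [-5,0,0,0,0,0,0.47,-10,0,0,0,0,0,0.47,-14,0,0,0,0,0,0.47,-17,0,0,0,0,0,0.47,-17,0,0,0,0,0,0.47]

```text
clock: 5.45
eef_pos: [566.0, 50.2, 115.3]
tool_rot: [-3.142, 0.0, 1.526]
force: [0.5, 1.3, -1.4]
width: 40.5
gripper_force: 0.7
```

```bash
python3 - <<'E'
from h import *
s=read_state();print(s['clock'],s['eef_pos'],toU(s['eef_pos']),s['force'],s['width'])
ims=[get_image(n)[:,:,::-1] for n in('top','side')]
a=cv2.resize(ims[1][115:235,170:330],(400,300),interpolation=cv2.INTER_CUBIC);b=cv2.resize(ims[0][115:235,170:330],(400,300),interpolation=cv2.INTER_CUBIC)
cv2.imwrite('pics/w4.png',np.hstack([b,a]))
E
```

```text
5.45 [565.95250345  50.1671083  115.28568902] [-11.7  47.7] [ 0.49121798  1.3135446  -1.40439932] 40.45099179744524
```

View pics/w4.png

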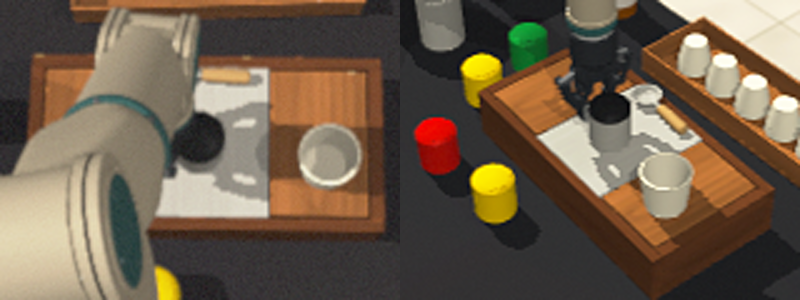

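The shaker now stands on the deck (cap at (199,137) in the left half of the picture), clear of both lids. The cup and spoon haven't moved. Backing off, then going above the left press point with the fingers shut.

>>> play_rows:
  deltas: [10,0,0,0,0,0,0.47,25,0,0,0,0,0,0.47,45,0,0,0,0,0,0.47,65,0,-10,0,0,0,0.3,85,-20,-25,0,0,0,0,100,-40,-25,0,0,0,0,105,-63,-25,0,0,0,0,105,-63,-25,0,0,0,0,105,-63,-25,0,0,0,0]

```text
clock: 6.68
eef_pos: [508.8, 158.8, 140.5]
tool_rot: [3.14, -0.0, 1.527]
force: [1.2, -0.6, 0.1]
width: 0.2
gripper_force: 0.0
```

```bash
python3 - <<'E'
from h import *
s=read_state();print(s['clock'],s['eef_pos'],toU(s['eef_pos']),s['force'],s['width'])
ims=[get_image(n)[:,:,::-1] for n in('wrist','side')]
a=cv2.resize(ims[1][115:235,170:330],(400,300),interpolation=cv2.INTER_CUBIC);b=cv2.resize(ims[0],(400,300))
cv2.imwrite('pics/w5.png',np.hstack([b,a]))
E
```

```text
6.675 [508.79495395 158.80796206 140.51461074] [-73.5 153.7] [ 1.21348332 -0.60656857  0.11235566] 0.1837722595381493
```

View pics/w5.png

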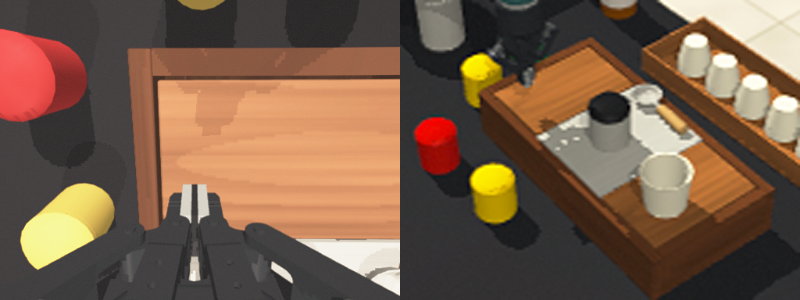

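The shaker stands clear on the deck, and the shut fingers are above the front part of the left lid. Lowering.

>>> play_rows:
  deltas: [0,0,12,0,0,0,0,0,0,24,0,0,0,0,0,0,35,0,0,0,0,0,0,42,0,0,0,0,0,0,45,0,0,0,0,0,0,47,0,0,0,0,0,0,48.5,0,0,0,0,0,0,50,0,0,0,0,0,0,51,0,0,0,0,0,0,51,0,0,0,0]

```text
clock: 8.02
eef_pos: [507.9, 158.4, 89.6]
tool_rot: [3.141, -0.0, 1.527]
force: [-0.8, 0.1, 3.3]
width: -0.2
gripper_force: 1.9
```

>>> play_rows:
  deltas: [0,0,1,0,0,0,0,0,0,2,0,0,0,0,0,0,2.5,0,0,0,0,0,0,2.5,0,0,0,0]

```text
clock: 8.52
eef_pos: [507.8, 158.3, 86.7]
tool_rot: [3.141, -0.0, 1.527]
force: [0.4, 0.2, 4.0]
width: -0.2
gripper_force: 1.9
```

>>> play_rows:
  deltas: [0,0,1,0,0,0,0,0,0,1,0,0,0,0,0,0,-4,0,0,0,0,0,0,-12,0,0,0,0,0,0,-22,0,0,0,0,0,0,-34,0,0,0,0]

```text
clock: 9.28
eef_pos: [507.6, 158.1, 121.6]
tool_rot: [-3.141, 0.0, 1.527]
force: [0.5, 0.2, 1.4]
width: -0.4
gripper_force: 0.5
```

>>> play_rows:
  deltas: [0,0,-12,0,0,0,0,0,0,-26,0,0,0,0,0,0,-40,0,0,0,0,0,0,-58,0,0,0,0,0,0,-78,0,0,0,0,0,0,-100,0,0,0,0,0,0,-125,0,0,0,0,0,0,-150,0,0,0,0,0,0,-150,0,0,0,0]

```text
clock: 10.4
eef_pos: [508.4, 158.5, 272.7]
tool_rot: [3.139, -0.002, 1.527]
force: [0.6, -0.1, -0.1]
width: -0.2
gripper_force: 0.0
```

```bash
python3 - <<'E'
from h import *
s=read_state();print(s['clock'],s['eef_pos'],toU(s['eef_pos']),s['force'],s['width'])
ims=[get_image(n)[:,:,::-1] for n in('wrist','side')]
a=cv2.resize(ims[1][115:235,170:330],(400,300),interpolation=cv2.INTER_CUBIC);b=cv2.resize(ims[0],(400,300))
cv2.imwrite('pics/w6.png',np.hstack([b,a]))
E
```

```text
10.4 [508.43464649 158.46274714 272.73266141] [-73.9 153.4] [ 0.5668047  -0.08495121 -0.08942109] -0.1753722156020867
```

View pics/w6.png

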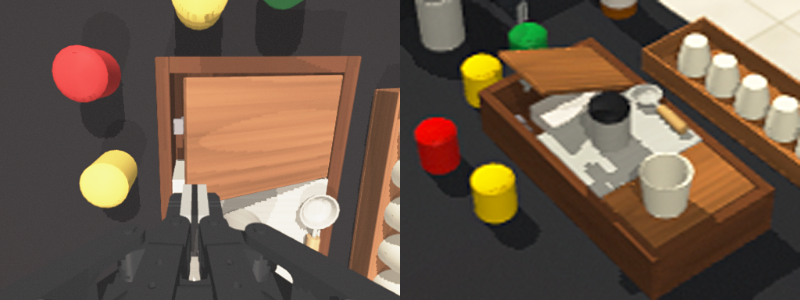

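The left lid is ajar, the shaker is standing on the deck, the cup's lid is shut, and the hand is well clear.

```bash
python3 -c "
from cell import *
print(finish_job())"
```

```text
the job is handed in; nothing more can be done
None
```

I pushed the shaker onto the steel deck, clear of both lids, then pressed the left lid until it sprang ajar. In the last picture the cup's lid is still shut and nothing else has moved. I handed the job in at about 10.5 s.

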